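Open the pasta jar

TASK

Take the small green-lidded jar off the pasta jar's gold cap and stand it upright on the round cork mat. Then unscrew the tight gold cap (anticlockwise seen from above) while the wooden rest braces the pasta jar, stop turning once the threads let go, and lift the cap straight up until its lower edge is about 2 cm above the glass rim, without pulling the jar out of its rest. Finish while still holding the cap there, level and centred over the open jar; do not put it down or let go, do not drop the small jar, and leave the other jars and the mug where they are.

Things in the scene. Friction and masses are not known exactly. Their poses are not given: they have to be found in the camera images.
- pasta_jar: Square clear-glass jar of yellow penne, 80 x 80 mm, about 0.7 kg, loose in the wooden rest. Origin: centre of its underside; z up. Square body to 88 mm, then a round neck of 42 mm diameter (50 mm over its three short threads) up to the rim at 116 mm. A springy red seal on the rim pushes the closed cap up with about 15 N.
- rim (a point): Centre of the pasta jar's mouth, on its axis at the glass rim, 116 mm above the jar's underside, hidden under the closed cap; axes as the jar's. Closed, the cap's origin lies 16 mm below this point. The threads free the cap after about 60 to 66 degrees anticlockwise relative to the jar; it rises up to 2 mm meanwhile. From about 93 degrees the cap's lugs bump into the next threads.
- screw_cap: Gold metal screw cap, ribbed, 58 mm diameter, 21 mm high, 50 g. Origin: centre of its lower edge; z up. Closed, its origin is 100 mm above the pasta jar's, its x axis within 0.1 rad of the jar's x. Below its lower edge 12 mm are free down to the jar's shoulder. Starting it takes up to about 1 N m; pulled up before it is free, it lifts the whole jar.
- small_jar: Small round jar, pink contents and pale green lid, 42 mm diameter (lid 43 mm), 60 mm high, 0.12 kg, standing loose on top of the gold cap (its underside 121 mm above the pasta jar's origin). Origin: centre of its underside; z up.
- cork_mat: Round cork mat, 130 mm diameter, 6 mm thick, fixed to the counter, to the robot's left or right. Origin: centre of its underside.
- jar_rest: Wooden jar rest fixed to the counter, 99 x 99 x 30 mm, with a square pocket 83 mm wide and 22 mm deep (floor 8 mm above the counter) that holds the pasta jar's foot and stops it turning (the jar has a few degrees of play). Origin: centre of its underside; its x and y axes run along the pocket's sides.
- lentil_jar: Bystander: round glass jar, brown contents, gold cap, 68 mm diameter, 110 mm high, on whichever side the cork mat is not. Origin: centre of its underside.
- pea_jar: Bystander: round glass jar, green contents, gold cap, 72 mm diameter, 130 mm high, beyond the work to the robot's right. Origin: centre of its underside.
- mug: Bystander: blue ceramic mug, 76 mm diameter, 85 mm high, with a handle, beyond the work to the robot's left. Origin: centre of its underside.
Things that resemble listed ones, but are neither listed nor needed, are in the scene too. Of the things like the jar_rest, leave any that is red; of the rest the larger one is meant. Leave any purple look-alike of the small_jar alone.

How it is judged:
By the outcome, as a careful person would: the job done as asked, in the order asked, and still so for the second after the job is handed in, while the arm keeps its last pose, push and grip.
It also fails if it takes over 58 s, if anything falls off the work surface, if the arm or the gripper's body presses on something with over 40 N, if the wrist force passes 120 N, or if a joint passes its speed limit or range.

ROBOT

A 6-joint arm with a two-finger parallel gripper is mounted at the origin on the work surface. World frame = base frame: x ahead of the robot, y to its left, z up, the work surface at z = 0. Lengths are in mm, angles in rad, forces in N, time in s.
With the tool pointing down it reaches from about 275 to 1000 mm from the base axis. Payload 8.4 kg.
Tool frame: the origin (TCP) lies at the very end of the fingers, on their centre line; the grasp point (between the pads) lies 19 mm behind it; z points along the fingers, y is the line along which they close (so a half turn about z gives the same grasp; the last joint's range is limited). The gripper opens to 85 mm and grips with 20 to 120 N. Pads are 22 mm wide; open, the fingers measure 114 mm over their backs; the gripper's body (76 mm by 85 mm) begins 54 mm behind the grasp point. The pads swing forward as they close: fully open they stand 13 mm farther back than shut.
Start: joints at [1.198, 0.353, 1.633, -0, 1.155, -0.002], TCP at [226.474, 582.526, 204.181] pointing down, gripper open.
Joint ranges: [-2.63, 2.63], [-0.92, 2.1], [0.06, 2.66], [-1.3, 4.44], [0, 2.69], [-3.02, 3.02]. Speed limits (rad/s): [2.22, 2.22, 2.79, 3.14, 3.14, 3.14].

INTERFACE

Orientations are given as [roll, pitch, yaw] about the fixed x, y, z axes, in that order (R = Rz(yaw) Ry(pitch) Rx(roll)).
In Python, from rig import sensors, grab_frame, camera_params, order gives the robot as it stands. The module is installed in compiled form; this text tells all that it offers.
- The arm moves only by the tool move_arm, never from a script. Its argument "motion" is a list of rows, each a list of 7 numbers: the turn, a rotation vector about the tool's x, y, z in shares of pi rad (1.0 is pi rad), then the shift along the tool's x, y, z in shares of 0.75 m (1.0 is 0.75 m), then the finger opening in m, from 0 to 0.0854. A call has 1 to 8 rows; each row is the pose to reach, as a shift and turn from the pose commanded when the call began, along the tool's axes at that moment; what a row does not reach only later rows make up. A row lasts 1/8 s, in which the tool goes at most 62.5 mm and 10.7 degrees, less where a joint would pass 70% of its speed; a pose out of reach is approached as far as the arm can. A call with a gripper value outside its range is refused whole. The fingers move at their own pace and stop on an object; "grip_force" is the grip in N (left out, the last holds). Time passes only in rows, so rows that repeat a pose let the fingers close. It gives the time, the measured TCP pose, the force, the opening and the grip force at its end, in the units of the state.
- sensors.sense(): the state, without advancing time (a new reading comes with each control period).
- grab_frame(name): name is "scene" or "top" or "wrist"; returns (picture, depth): 420x560x3 uint8, red, green, blue; 420x560 float32, mm along the optical axis (not along the pixel's ray), 0 where there is no reading.
- camera_params(name): a dict with "camera_matrix" (3x3 intrinsics, pixels), "k1" (the pictures are not rectified: a ray, as slopes to the right and down, at radius r is drawn at 1 + k1 r^2 times it, then the intrinsics apply), "world_from_camera" (4x4, takes a point from camera to world coordinates). Camera axes: x right, y down, z forward; pixel columns grow to the right and rows downward; lengths in mm; the calibration is good to about 2 mm. A picture is of the moment at which its call begins: read the wrist's pose just before it. camera_params takes no time and is no camera call; for the wrist camera it gives the pose at the moment of the call.
- order.sign_off(): hands the job in; it is judged then, once.
The state is a dict: "clock": time; "qpos": joint angles; "qvel": joint speeds; "joint_efforts": joint torques, N m; "eef_pos": TCP position; "tcp_rot": TCP orientation; "contact_force": force on the tool from outside, world axes, zero at the start; "wrist_torque": the same for the moment, N m; "opening": opening from 0.0 (shut) to 1.0 (fully open); "grasp_force": force on a finger pad.
Only numpy, scipy, OpenCV 4.12 (cv2) and the standard library are available. Lean on these libraries where they do the work, as an engineer would, in place of code of your own. Each camera call takes 0.05 s, during which the arm holds its last target. There are 200 camera calls.

## Working session

There is one attempt and no reset: what is moved stays moved. The work goes in short steps, Python scripts to look and compute and a tool call to move; the robot and the scene stay as the last step left them, time stands still between calls to the robot, and variables do not carry over. Pictures are saved under pics/ and viewed, at most 10 in all, crops included, and the job is handed in when it is done.

Besides the shell and the picture viewer there is one more tool, called after "Emit:" by a JSON object that holds its "name" and its "arguments", one argument or row to a line. move_arm: Moves the arm, as the interface text tells. Its arguments: {"type":"object","properties":{"motion":{"type":"array","items":{"type":"array","items":{"type":"number"}}},"grip_force":{"type":"number"}},"required":["motion"]}

```bash
mkdir -p pics; cat > h.py <<'E'
import numpy as np, cv2
from rig import sensors, grab_frame, camera_params, order
def rays(name,uv,P=None):
    P=P or camera_params(name); K=np.array(P["camera_matrix"]); T=np.array(P["world_from_camera"])
    d=(np.array(uv,float).reshape(-1,2)-K[:2,2])/[K[0,0],K[1,1]]; s=d.copy()
    for _ in range(20): s=d/(1+P["k1"]*(s**2).sum(1,keepdims=True))
    return T,s
def onplane(name,uv,z,P=None):
    T,s=rays(name,uv,P); D=np.c_[s,np.ones(len(s))]@T[:3,:3].T
    return T[:3,3]+D*((z-T[2,3])/D[:,2])[:,None]
def cloud(name,depth,P=None):
    h,w=depth.shape; u,v=np.meshgrid(np.arange(w),np.arange(h))
    T,s=rays(name,np.c_[u.ravel(),v.ravel()],P)
    X=np.c_[s,np.ones(len(s))]*depth.reshape(-1,1)
    return (X@T[:3,:3].T+T[:3,3]).reshape(h,w,3)
E
python3 - <<'E'
from h import *
s=sensors.sense(); print(s)
for n in("top","scene"):
    im,d=grab_frame(n); np.savez(f"pics/{n}0.npz",im=im,d=d); cv2.imwrite(f"pics/{n}0.png",im[:,:,::-1])
    P=camera_params(n);print(n,P)
E
```

```text
{'clock': 0.0, 'qpos': array([ 1.19756740e+00,  3.53692493e-01,  1.63412803e+00,  1.85118443e-05,
        1.15520612e+00, -2.39031873e-03]), 'qvel': array([ 0.00206523,  0.00013035,  0.00143177, -0.00021686,  0.00070617,
        0.00089555]), 'joint_efforts': array([ 6.38369293e-04, -6.05244970e+01, -3.42074203e+01, -8.59593570e-05,
        9.21026309e-03,  2.56437687e-06]), 'eef_pos': array([226.29849059, 582.03855872, 203.43663167]), 'tcp_rot': array([-3.14015872e+00, -2.03529671e-05,  2.77074655e+00]), 'contact_force': array([ 0.29370763, -0.22367136, -0.60723977]), 'wrist_torque': array([-0.00147782,  0.01637007, -0.03549089]), 'grasp_force': 0.0, 'opening': 1.0001210966387075}
top {'camera_matrix': array([[504.3824661 ,   0.        , 272.02822396],
       [  0.        , 504.3824661 , 209.92319117],
       [  0.        ,   0.        ,   1.        ]]), 'k1': 0.01814040834151114, 'world_from_camera': array([[-1.26490047e-02, -9.86272848e-01,  1.64638610e-01,
         4.07288663e+02],
       [-9.99908320e-01,  1.32720008e-02,  2.68447939e-03,
         1.53976983e+01],
       [-4.83271290e-03, -1.64589560e-01, -9.86350304e-01,
         1.14605369e+03],
       [ 0.00000000e+00,  0.00000000e+00,  0.00000000e+00,
         1.00000000e+00]])}
scene {'camera_matrix': array([[452.44240324,   0.        , 283.4533731 ],
       [  0.        , 452.44240324, 198.34217365],
       [  0.        ,   0.        ,   1.        ]]), 'k1': 0.013384260819468356, 'world_from_camera': array([[ 8.60608894e-01,  4.35140216e-01, -2.64585192e-01,
         8.25025324e+02],
       [ 5.09134010e-01, -7.23303160e-01,  4.66492335e-01,
        -4.05913412e+02],
       [ 1.16142698e-02, -5.36176773e-01, -8.44025816e-01,
         8.52934137e+02],
       [ 0.00000000e+00,  0.00000000e+00,  0.00000000e+00,
         1.00000000e+00]])}
```

View pics/top0.png

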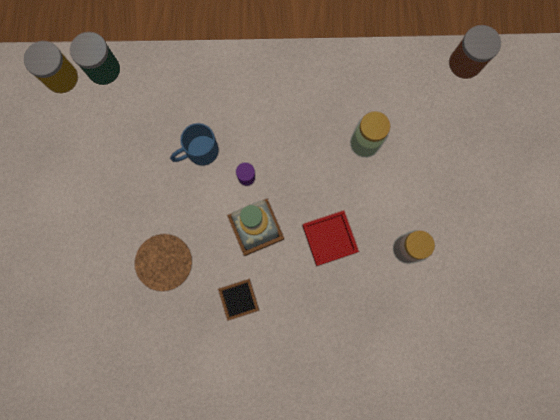

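View pics/scene0.png

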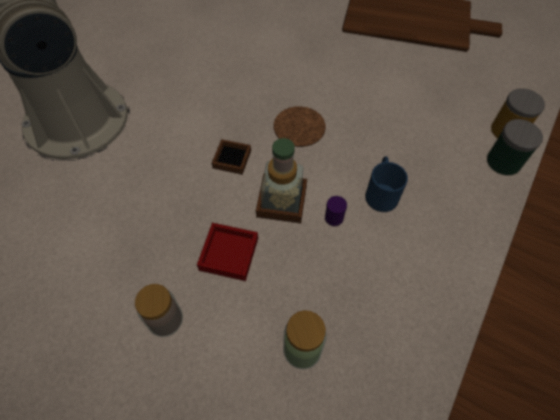

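The top picture shows two brown rests, at (256,227) with the pasta jar in it and a smaller empty one at (239,299), and a red one at (331,238). The larger brown one is meant. The jar with the pale green lid is at (251,215), on the gold cap; the purple look-alike is at (246,173). The cork mat is at (164,262), to the robot's left. The scene view agrees: lid (284,150), cap (283,170), mat (300,126).

```bash
python3 - <<'E'
from h import *
for n in("top","scene"):
    f=np.load(f"pics/{n}0.npz"); im,d=f["im"],f["d"]; hsv=cv2.cvtColor(im,cv2.COLOR_RGB2HSV); C=cloud(n,d)
    box=(C[...,0]>250)&(C[...,0]<600)&(C[...,1]>-100)&(C[...,1]<400)
    H,S,V=[hsv[...,i].astype(int) for i in range(3)]
    lid=box&(C[...,2]>180)&(C[...,2]<205)
    p=C[lid]; print(n,"lid n",lid.sum(),"centroid",p.mean(0),"min",p.min(0),"max",p.max(0))
    u=np.argwhere(lid)[:,::-1]; 
    c,r=cv2.minEnclosingCircle(u.astype(np.int32)); print(" lid pix",c,r)
    g=lid&(H>35)&(H<90); uu=np.argwhere(g)[:,::-1]
    top=lid&(C[...,2]>186); ut=np.argwhere(top)[:,::-1]
    q=onplane(n,ut,189); print(" lid on z=189", q.mean(0), q.min(0),q.max(0),len(q))
    # cap top
    cap=box&(C[...,2]>120)&(C[...,2]<136)&(H>12)&(H<28)&(S>110)
    q=C[cap]; print(" cap n",cap.sum(), q.mean(0),q.min(0),q.max(0))
    cork=(C[...,2]<16)&(C[...,2]>0)&(H>5)&(H<20)&(S>70)&box&(C[...,1]>60)&(C[...,0]>300)
    k,l,st,ce=cv2.connectedComponentsWithStats(cork.astype(np.uint8)); 
    for i in range(1,k):
        if st[i,4]>150:
            q=onplane(n,np.argwhere(l==i)[:,::-1],6); print(" cork/rest cand",ce[i],st[i,4],q.mean(0),q.min(0),q.max(0))
    rest=box&(C[...,2]>22)&(C[...,2]<38)
    k,l,st,ce=cv2.connectedComponentsWithStats(rest.astype(np.uint8),connectivity=8)
    for i in range(1,k):
        if st[i,4]>60:
            q=onplane(n,np.argwhere(l==i)[:,::-1],30)[:,:2]; rr=cv2.minAreaRect(q.astype(np.float32)); print(" rest",ce[i],st[i,4],rr)
f=np.load("pics/top0.npz")["im"][150:330,170:350]; g=np.load("pics/scene0.npz")["im"][120:230,220:360]
a=cv2.resize(f,(400,400),interpolation=cv2.INTER_CUBIC); b=cv2.resize(g,(400,314),interpolation=cv2.INTER_CUBIC); b=cv2.copyMakeBorder(b,0,86,0,0,0)
o=np.clip(np.hstack([a,b]).astype(float)*1.5,0,255).astype(np.uint8); cv2.imwrite("pics/crop0.png",o[:,:,::-1])
E
```

```text
top lid n 391 centroid [557.15317528  57.98318878 189.18133682] min [536.54901118  37.36819508 180.44460157] max [579.06910142  77.80558693 195.04431008]
 lid pix (251.2941131591797, 215.14706420898438) 11.185270309448242
 lid on z=189 [557.72080053  58.21251026 189.        ] [536.38715003  37.36874858 189.        ] [579.13255825  77.74589774 189.        ] 373
 cap n 192 [546.00479072  49.13246177 129.25872434] [528.8202391   28.6447142  120.50213909] [581.55479209  83.71291148 135.082339  ]
 cork/rest cand [162.70463472 262.02278083] 2546 [482.0702369 266.2562103   6.       ] [419.52183744 202.48626099   6.        ] [545.54279462 330.78712857   6.        ]
 rest [256.83981693 235.32036613] 437 ((557.6181640625, 55.315704345703125), (99.42290496826172, 98.78734588623047), 22.233932495117188)
 rest [313.71119134 238.97833935] 277 ((523.7803955078125, -88.33479309082031), (98.67192077636719, 52.506710052490234), 17.021244049072266)
scene lid n 395 centroid [560.15776574  55.30952142 190.06878767] min [537.42530431  36.27541327 180.27398466] max [579.72548385  79.34479627 194.77185066]

[... 513 characters left out ...]
215686 153.78431373] 204 [389.11521628 105.36799091   6.        ] [355.17647318  69.8904893    6.        ] [427.89270059 141.04153877   6.        ]
 rest [230.32635983 154.46443515] 239 ((402.37213134765625, 90.53567504882812), (72.7547378540039, 74.56259155273438), 16.893810272216797)
 rest [303.57333333 187.38666667] 75 ((590.9507446289062, 94.61278533935547), (10.005805969238281, 53.24012756347656), 21.545368194580078)
 rest [271.33762058 209.35369775] 311 ((555.00390625, 12.379785537719727), (49.16719436645508, 90.44587707519531), 84.60088348388672)
 rest [236.26430518 233.0626703 ] 367 ((524.0465698242188, -87.68550109863281), (100.67191314697266, 53.47882843017578), 15.896860122680664)
```

View pics/crop0.png

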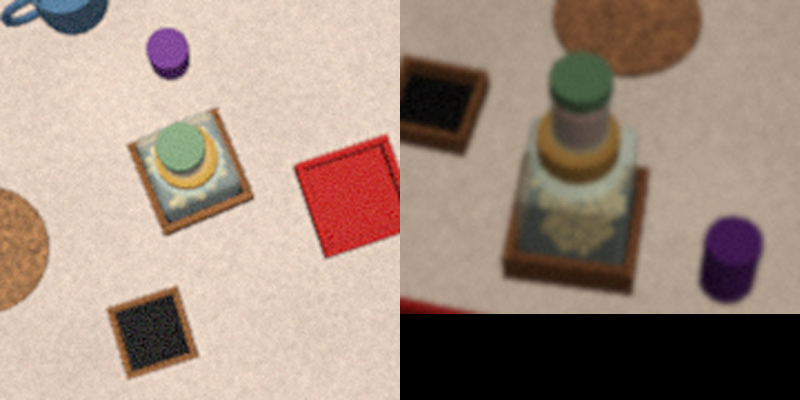

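The crop confirms that the jar with the pale green lid stands on the gold cap in the larger brown rest. Its measured lid height (189) and the rest size (99 x 99) both match. Small jar axis ≈ (558,58), rest ≈ (557.6,55.3) at about 0.38 rad, mat ≈ (483,267).

The rows are not in the units I measure in: shifts go in shares of 0.75 m and turns go in shares of pi rad. I convert before sending: -0.499 m is -0.6653, -0.368 m is -0.4907, 1.1 rad is 0.3501.

Emit:
{"name": "move_arm", "arguments": {
  "motion": [
    [0,0,0.0318,0,0,-0.076,0.08],
    [0,0,0.0955,-0.08,-0.0587,-0.076,0.08],
    [0,0,0.3501,-0.6653,-0.4907,-0.076,0.08],
    [0,0,0.3501,-0.6653,-0.4907,-0.076,0.08],
    [0,0,0.3501,-0.6653,-0.4907,-0.076,0.08],
    [0,0,0.3501,-0.6653,-0.4907,-0.076,0.08],
    [0,0,0.3501,-0.6653,-0.4907,-0.076,0.08],
    [0,0,0.3501,-0.6653,-0.4907,-0.076,0.08]
  ]
}}

```text
clock: 1.1
eef_pos: [461.2, 211.1, 261.1]
tcp_rot: [3.142, -0.0, 1.67]
contact_force: [1.2, 0.6, 0.7]
opening: 0.943
grasp_force: 0.0
```

```bash
cat >> h.py <<'E'
from scipy.spatial.transform import Rotation as Ro
def rel(x,y,z,yaw):
    s=sensors.sense(); R=Ro.from_euler("xyz",s["tcp_rot"]); G=Ro.from_euler("xyz",[np.pi,0,yaw])
    print("t",round(s["clock"],2),"pos",s["eef_pos"].round(1),"rpy",s["tcp_rot"].round(3),"F",s["contact_force"].round(1),"M",s["wrist_torque"].round(2),"open",round(s["opening"]*85.4,1),"g",round(s["grasp_force"],1),"q1,6",s["qpos"][[0,5]].round(2))
    print("turn",(R.inv()*G).as_rotvec().round(3),"shift",(R.inv().apply(np.array([x,y,z])-s["eef_pos"])/1000).round(4))
E
python3 -c "
from h import *
rel(558,58,260,1.67)"
```

```text
t 1.1 pos [461.2 211.1 261.1] rpy [ 3.142 -0.     1.67 ] F [1.2 0.6 0.7] M [ 0.05 -0.04  0.01] open 80.5 g 0.0 q1,6 [0.43 0.33]
turn [ 0. -0. -0.] shift [-0.1619  0.0811  0.0011]
```

Scaled: -0.162 m is -0.216, 0.123 m is 0.164.

Emit:
{"name": "move_arm", "arguments": {
  "motion": [
    [0,0,0,-0.216,0.108,0,0.08],
    [0,0,0,-0.216,0.108,0,0.08],
    [0,0,0,-0.216,0.108,0,0.08],
    [0,0,0,-0.216,0.108,0,0.08],
    [0,0,0,-0.216,0.108,0.08,0.08],
    [0,0,0,-0.216,0.108,0.1333,0.08],
    [0,0,0,-0.216,0.108,0.164,0.08],
    [0,0,0,-0.216,0.108,0.164,0.08]
  ],
  "grip_force": 25
}}

```text
clock: 2.1
eef_pos: [555.3, 60.4, 136.4]
tcp_rot: [-3.137, -0.0, 1.671]
contact_force: [-0.1, 0.7, 0.6]
opening: 0.938
grasp_force: 0.0
```

```bash
python3 - <<'E'
from h import *
rel(558,58,138,1.67)
P=camera_params("wrist"); im,d=grab_frame("wrist"); cv2.imwrite("pics/w1.png",im[:,:,::-1]); np.savez("pics/w1.npz",im=im,d=d)
E
```

```text
t 2.1 pos [555.3  60.4 136.4] rpy [-3.137 -0.     1.671] F [-0.1  0.7  0.6] M [-0.04 -0.02 -0.02] open 80.1 g 0.0 q1,6 [0.11 0.  ]
turn [-0.004 -0.     0.001] shift [-0.0027  0.0024 -0.0016]
```

View pics/w1.png

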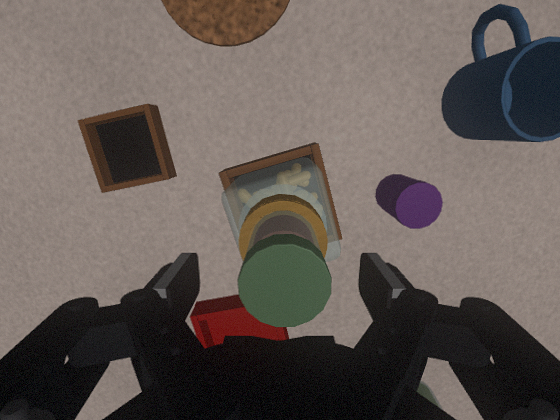

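The fingers straddle the jar evenly (pads at columns 190 and 370, lid centred at 284), so I close them.

Scaled: -0.0025 m is -0.0033, -0.0015 m is -0.002.

Emit:
{"name": "move_arm", "arguments": {
  "motion": [
    [0,0,0,-0.0033,0.002,-0.002,0.08],
    [0,0,0,-0.0033,0.002,-0.002,0.036],
    [0,0,0,-0.0033,0.002,-0.002,0.036],
    [0,0,0,-0.0033,0.002,-0.002,0.036],
    [0,0,0,-0.0033,0.002,-0.002,0.036],
    [0,0,0,-0.0033,0.002,-0.002,0.036],
    [0,0,0,-0.0033,0.002,-0.002,0.036],
    [0,0,0,-0.0033,0.002,-0.002,0.036]
  ],
  "grip_force": 30
}}

```text
clock: 3.15
eef_pos: [559.6, 57.5, 140.4]
tcp_rot: [3.14, -0.0, 1.671]
contact_force: [-1.9, -1.2, 5.5]
opening: 0.493
grasp_force: 29.7
```

```bash
python3 -c "
from h import *
rel(483,267,200,1.67)"
```

```text
t 3.15 pos [559.6  57.5 140.4] rpy [ 3.14  -0.     1.671] F [-1.9 -1.2  5.5] M [-0.02  0.14  0.04] open 42.1 g 29.7 q1,6 [ 0.1 -0. ]
turn [ 0.001 -0.     0.001] shift [ 0.2161 -0.0552 -0.0597]
```

Scaled: 0.216 m is 0.288, 0.02 m is 0.0267.

Emit:
{"name": "move_arm", "arguments": {
  "motion": [
    [0,0,0,0,0,-0.0133,0.036],
    [0,0,0,0,0,-0.0467,0.036],
    [0,0,0,0.0267,-0.0067,-0.0667,0.036],
    [0,0,0,0.08,-0.02,-0.0667,0.036],
    [0,0,0,0.1467,-0.0373,-0.0667,0.036],
    [0,0,0,0.2133,-0.0547,-0.0667,0.036],
    [0,0,0,0.2667,-0.068,-0.0667,0.036],
    [0,0,0,0.288,-0.0733,-0.0667,0.036]
  ]
}}

```text
clock: 4.15
eef_pos: [481.2, 269.4, 189.8]
tcp_rot: [-3.141, -0.0, 1.673]
contact_force: [0.7, -0.1, -1.9]
opening: 0.49
grasp_force: 30.8
```

```bash
python3 -c "
from h import *
rel(483,267,18.5,1.67)"
```

```text
t 4.15 pos [481.2 269.4 189.8] rpy [-3.141 -0.     1.673] F [ 0.7 -0.1 -1.9] M [-0.08  0.   -0.02] open 41.8 g 30.8 q1,6 [0.51 0.4 ]
turn [-0.    -0.     0.003] shift [-0.0026  0.0016  0.1713]
```

Held (42 mm opening, 1.9 N hanging). I lower it to just above the mat.

Scaled: 0.167 m is 0.2227, 0.164 m is 0.2187.

Emit:
{"name": "move_arm", "arguments": {
  "motion": [
    [0,0,0,0,0,0.0533,0.036],
    [0,0,0,0,0,0.12,0.036],
    [0,0,0,0,0,0.1733,0.036],
    [0,0,0,0,0,0.2067,0.036],
    [0,0,0,0,0,0.2187,0.036],
    [0,0,0,0,0,0.2227,0.036],
    [0,0,0,0,0,0.2227,0.036],
    [0,0,0,0,0,0.2227,0.036]
  ]
}}

```text
clock: 5.15
eef_pos: [483.5, 267.3, 23.7]
tcp_rot: [3.14, -0.001, 1.671]
contact_force: [-0.7, 0.3, -1.8]
opening: 0.49
grasp_force: 30.8
```

```bash
python3 -c "
from h import *
rel(483,267,17.4,1.67)"
```

```text
t 5.15 pos [483.5 267.3  23.7] rpy [ 3.140e+00 -1.000e-03  1.671e+00] F [-0.7  0.3 -1.8] M [ 0.02  0.04 -0.01] open 41.9 g 30.8 q1,6 [0.5 0.4]
turn [ 0.002 -0.001  0.001] shift [-0.0002 -0.0005  0.0063]
```

Scaled: 0.0065 m is 0.0087, 0.0058 m is 0.0077.

Emit:
{"name": "move_arm", "arguments": {
  "motion": [
    [0,0,0,0,0,0.004,0.036],
    [0,0,0,0,0,0.0067,0.036],
    [0,0,0,0,0,0.0077,0.036],
    [0,0,0,0,0,0.0087,0.036],
    [0,0,0,0,0,0.0087,0.036]
  ]
}}

```text
clock: 5.78
eef_pos: [482.8, 267.1, 17.1]
tcp_rot: [-3.142, -0.0, 1.671]
contact_force: [-3.3, -1.2, 12.5]
opening: 0.487
grasp_force: 31.9
```

```bash
python3 -c "
from h import *
rel(483,267,17.4,1.67)"
```

```text
t 5.78 pos [482.8 267.1  17.1] rpy [-3.142 -0.     1.671] F [-3.3 -1.2 12.5] M [-0.24  0.67 -0.02] open 41.6 g 31.9 q1,6 [0.5 0.4]
turn [-0.    -0.     0.001] shift [-0.0001  0.0002 -0.0003]
```

It is on the mat and pressed lightly. I ease up, open gently and retreat upward.

Scaled: -0.15 m is -0.2, -0.09 m is -0.12.

Emit:
{"name": "move_arm", "arguments": {
  "motion": [
    [0,0,0,0,0,-0.0008,0.036],
    [0,0,0,0,0,-0.0008,0.044],
    [0,0,0,0,0,-0.0008,0.055],
    [0,0,0,0,0,-0.0008,0.08],
    [0,0,0,0,0,-0.0008,0.08],
    [0,0,0,0,0,-0.04,0.08],
    [0,0,0,0,0,-0.12,0.08],
    [0,0,0,0,0,-0.2,0.08]
  ]
}}

```text
clock: 6.78
eef_pos: [482.5, 266.7, 167.5]
tcp_rot: [-3.141, 0.0, 1.671]
contact_force: [0.9, 1.3, -0.3]
opening: 0.933
grasp_force: 0.0
```

```bash
python3 - <<'E'
from h import *
rel(557.6,56,200,1.0)
im,d=grab_frame("top"); np.savez("pics/top1.npz",im=im,d=d); cv2.imwrite("pics/top1.png",np.clip(cv2.resize(im[110:320,110:390],(800,600))*1.4,0,255).astype(np.uint8)[:,:,::-1])
im,d=grab_frame("scene"); np.savez("pics/scene1.npz",im=im,d=d)
E
```

```text
t 6.78 pos [482.5 266.7 167.5] rpy [-3.141  0.     1.671] F [ 0.9  1.3 -0.3] M [ 0.03 -0.05  0.01] open 79.7 g 0.0 q1,6 [0.5 0.4]
turn [-0.001  0.001  0.671] shift [-0.2172  0.0537 -0.0324]
```

View pics/top1.png

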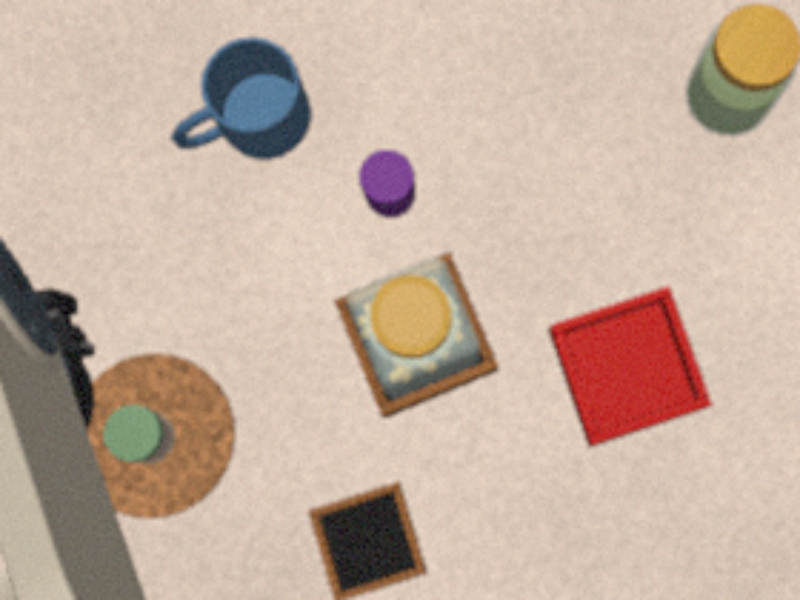

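The small jar stands upright on the mat (lid at (133,433) in the crop), and the gold cap is now bare at (411,316). I measure the cap's centre while moving above it.

```bash
python3 - <<'E'
from h import *
for n,a,b in(("top",15,-1),("scene",15,-1)):
    f=np.load(f"pics/{n}1.npz"); im,d=f["im"],f["d"]; C=cloud(n,d)
    near=(np.hypot(C[...,0]-558,C[...,1]-57)<45)
    H,S,V=cv2.split(cv2.cvtColor(im,cv2.COLOR_RGB2HSV))
    top=near&(C[...,2]>124)&(C[...,2]<136)
    uv=np.argwhere(top)[:,::-1]; q=onplane(n,uv,129); c,r=cv2.minEnclosingCircle(q[:,:2].astype(np.float32))
    print(n,top.sum(),"cap top",q.mean(0).round(1),q.min(0).round(1),q.max(0).round(1),np.round(c,1),round(r,1),"z",np.median(C[top][:,2]).round(1))
    m=(np.hypot(C[...,0]-483,C[...,1]-267)<35)&(C[...,2]>58)&(C[...,2]<74); q=onplane(n,np.argwhere(m)[:,::-1],66)
    if len(q): print(" small lid",len(q),q.mean(0).round(1),q.min(0).round(1),q.max(0).round(1),np.median(C[m][:,2]).round(1))
rel(557.6,57,200,1.0)
E
```

```text
top 630 cap top [557.8  55.5 129. ] [530.   26.6 129. ] [585.8  83.7 129. ] [557.7  55.5] 29.2 z 129.7
 small lid 330 [480.7 268.5  66. ] [459.2 248.1  66. ] [501.8 288.9  66. ] 65.9
scene 602 cap top [559.   54.9 129. ] [528.7  23.1 129. ] [588.7  86.  129. ] [558.6  54.5] 31.9 z 131.2
 small lid 234 [483.2 264.8  66. ] [460.6 241.2  66. ] [505.5 289.6  66. ] 67.1
t 6.88 pos [486.5 269.  172.8] rpy [ 3.132 -0.004  1.671] F [ 0.4 -0.8  0.8] M [-0.02 -0.03  0.03] open 80.0 g 0.0 q1,6 [0.5 0.4]
turn [ 0.008 -0.007  0.671] shift [-0.2179  0.0499 -0.0276]
```

Scaled: -0.216 m is -0.288, -0.03 m is -0.04, 0.67 rad is 0.2133.

Emit:
{"name": "move_arm", "arguments": {
  "motion": [
    [0,0,0.0318,-0.04,0.0093,-0.0427,0.08],
    [0,0,0.0796,-0.1067,0.0267,-0.0427,0.08],
    [0,0,0.1273,-0.1733,0.0427,-0.0427,0.08],
    [0,0,0.1751,-0.24,0.06,-0.0427,0.08],
    [0,0,0.2133,-0.28,0.0707,-0.0427,0.08],
    [0,0,0.2133,-0.288,0.0713,-0.0427,0.08],
    [0,0,0.2133,-0.288,0.0713,-0.0427,0.08]
  ]
}}

```text
clock: 7.75
eef_pos: [557.2, 57.5, 197.7]
tcp_rot: [-3.141, 0.0, 1.002]
contact_force: [0.3, 0.5, -0.3]
opening: 0.937
grasp_force: 0.0
```

```bash
python3 - <<'E'
from h import *
rel(557.6,57,98,1.0)
P=camera_params("wrist"); im,d=grab_frame("wrist"); cv2.imwrite("pics/w2.png",im[:,:,::-1])
C=cloud("wrist",d,P); m=(C[...,2]>124)&(C[...,2]<135)&(np.hypot(C[...,0]-558,C[...,1]-57)<40)
q=onplane("wrist",np.argwhere(m)[:,::-1],129,P); print(m.sum(),q.mean(0),q.min(0),q.max(0),np.median(C[m][:,2]))
E
```

```text
t 7.75 pos [557.2  57.5 197.7] rpy [-3.141  0.     1.002] F [ 0.3  0.5 -0.3] M [0.04 0.02 0.09] open 80.0 g 0.0 q1,6 [0.1  0.67]
turn [-0.001  0.     0.002] shift [-0.0001  0.0007  0.0997]
3559 [557.58984295  56.98698943 129.        ] [528.13768922  27.01563593 129.        ] [586.04612026  85.64570509 129.        ] 129.41006040638553
```

View pics/w2.png

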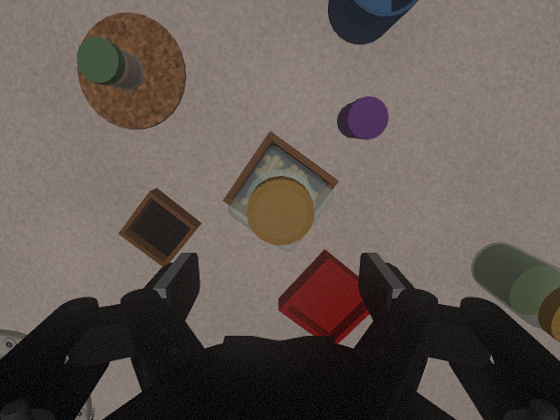

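The cap sits centred between the fingers at (281,212). All three views give a cap centre of about (557.8,56) and a top height of about 129.5. I descend in steps.

Scaled: 0.099 m is 0.132, 0.092 m is 0.1227.

Emit:
{"name": "move_arm", "arguments": {
  "motion": [
    [0,0,0,-0.0013,0.0013,0.04,0.08],
    [0,0,0,-0.0013,0.0013,0.08,0.08],
    [0,0,0,-0.0013,0.0013,0.1067,0.08],
    [0,0,0,-0.0013,0.0013,0.1227,0.08],
    [0,0,0,-0.0013,0.0013,0.132,0.08],
    [0,0,0,-0.0013,0.0013,0.132,0.08],
    [0,0,0,-0.0013,0.0013,0.132,0.08]
  ]
}}

```text
clock: 8.68
eef_pos: [558.4, 56.1, 99.9]
tcp_rot: [3.141, -0.001, 1.001]
contact_force: [0.5, -0.0, 0.4]
opening: 0.931
grasp_force: 0.0
```

```bash
python3 -c "
from h import *
for i in range(4):
  rel(557.8,56,98,1.0); grab_frame('top')"
```

```text
t 8.68 pos [558.4  56.1  99.9] rpy [ 3.141e+00 -1.000e-03  1.001e+00] F [ 0.5 -0.   0.4] M [ 0.01  0.04 -0.02] open 79.5 g 0.0 q1,6 [0.1  0.67]
turn [ 0.001 -0.001  0.001] shift [-0.0004 -0.0005  0.0019]
t 8.72 pos [558.5  56.   99.9] rpy [ 3.141e+00 -1.000e-03  1.001e+00] F [ 0.3 -0.2  0.6] M [-0.01 -0.01 -0.  ] open 80.3 g 0.0 q1,6 [0.1  0.67]
turn [ 0.001 -0.001  0.001] shift [-0.0004 -0.0005  0.0019]
t 8.78 pos [558.4  56.   99.9] rpy [ 3.141e+00 -1.000e-03  1.001e+00] F [ 0.5 -0.1 -0.1] M [-0.04 -0.03 -0.05] open 80.3 g 0.0 q1,6 [0.1  0.67]
turn [ 0.001 -0.001  0.001] shift [-0.0003 -0.0005  0.0019]
t 8.82 pos [558.3  56.   99.8] rpy [ 3.141e+00 -1.000e-03  1.001e+00] F [-0.  -0.3  0.4] M [ 0.05  0.   -0.02] open 79.9 g 0.0 q1,6 [0.1  0.67]
turn [ 0.001 -0.001  0.001] shift [-0.0002 -0.0005  0.0018]
```

Scaled: 0.0015 m is 0.002, -0.0005 m is -0.0007.

Emit:
{"name": "move_arm", "arguments": {
  "motion": [
    [0,0,0,0,-0.0007,0.002,0.07],
    [0,0,0,0,-0.0007,0.002,0.062],
    [0,0,0,0,-0.0007,0.002,0.058],
    [0,0,0,0,-0.0007,0.002,0.052],
    [0,0,0,0,-0.0007,0.002,0.052],
    [0,0,0,0,-0.0007,0.002,0.052],
    [0,0,0,0,-0.0007,0.002,0.052],
    [0,0,0,0,-0.0007,0.002,0.052]
  ],
  "grip_force": 100
}}

```text
clock: 9.88
eef_pos: [558.2, 56.3, 98.8]
tcp_rot: [3.14, -0.001, 1.001]
contact_force: [-1.2, 0.0, 9.9]
opening: 0.613
grasp_force: 4.8
```

```bash
python3 -c "
from h import *
rel(557.8,56,98,1.0)"
```

```text
t 9.88 pos [558.2  56.3  98.8] rpy [ 3.140e+00 -1.000e-03  1.001e+00] F [-1.2  0.   9.9] M [-0.07  0.35 -0.02] open 52.3 g 4.8 q1,6 [0.1  0.67]
turn [ 0.001 -0.001  0.001] shift [-0.0004 -0.0002  0.0008]
```

The opening reads 52 mm with only 4.8 N of grip, which does not fit a 58 mm cap. I look before going on.

```bash
python3 - <<'E'
from h import *
P=camera_params("wrist"); im,d=grab_frame("wrist")
a=np.clip(im[120:400,80:480]*1.8,0,255).astype(np.uint8); cv2.imwrite("pics/w3.png",cv2.resize(a,(800,560))[:,:,::-1])
C=cloud("wrist",d,P); 
m=(C[...,2]>110)&(C[...,2]<140)&(np.hypot(C[...,0]-558,C[...,1]-57)<50)
print(np.median(C[190:230,270:290].reshape(-1,3),0)); rel(557.8,56,98,1.0)
np.savez("pics/w3.npz",im=im,d=d,C=C)
E
```

```text
[571.92960833  78.16741802 128.22056451]
t 9.93 pos [558.2  56.3  98.8] rpy [ 3.140e+00 -1.000e-03  1.001e+00] F [-1.7 -0.7  9.1] M [-0.06  0.3  -0.  ] open 52.1 g 4.8 q1,6 [0.1  0.67]
turn [ 0.001 -0.001  0.001] shift [-0.0005 -0.0002  0.0008]
```

View pics/w3.png

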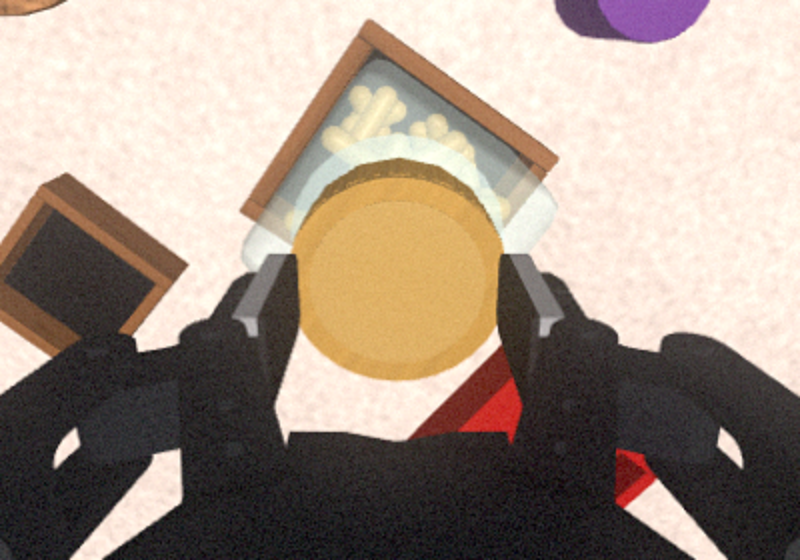

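The wrist view shows both pads against the cap's flanks (columns 298 and 500 in the crop), with the cap still centred. The grip seems to have only just reached its commanded opening, so I squeeze further.

Emit:
{"name": "move_arm", "arguments": {
  "motion": [
    [0,0,0,0,0,0,0.048],
    [0,0,0,0,0,0,0.045],
    [0,0,0,0,0,0,0.045],
    [0,0,0,0,0,0,0.045]
  ],
  "grip_force": 60
}}

```text
clock: 10.42
eef_pos: [558.3, 56.6, 99.6]
tcp_rot: [3.14, -0.001, 1.001]
contact_force: [-4.8, 1.5, 18.1]
opening: 0.529
grasp_force: 9.1
```

```bash
python3 - <<'E'
from h import *
rel(557.8,56,98,1.0)
C=np.load("pics/w3.npz")["C"]; m=(C[...,2]>126)&(C[...,2]<133)&(np.hypot(C[...,0]-558,C[...,1]-56)<40)
P=camera_params("wrist"); q=onplane("wrist",np.argwhere(m)[:,::-1],129,P); print(m.sum(),q.mean(0),q.min(0),q.max(0),cv2.minEnclosingCircle(q[:,:2].astype(np.float32)))
E
```

```text
t 10.43 pos [558.3  56.6  99.6] rpy [ 3.140e+00 -1.000e-03  1.001e+00] F [-4.8  1.5 18.1] M [0.21 0.89 0.03] open 45.2 g 9.1 q1,6 [0.1  0.67]
turn [ 0.001 -0.001  0.001] shift [-0.0008 -0.0002  0.0016]
8780 [558.16683909  57.51681869 129.        ] [526.76543115  27.3489833  129.        ] [589.61724281  85.86374592 129.        ] ((558.5616455078125, 53.780853271484375), 32.18824005126953)
```

The opening keeps shrinking with hardly any grip force, and something pushes the tool up with 18 N. I look again from two sides.

```bash
python3 - <<'E'
from h import *
im,d=grab_frame("wrist"); w=im[160:360,120:440]
im2,d2=grab_frame("scene"); np.savez("pics/s4.npz",im=im2,d=d2); s=im2[110:240,220:350]
a=cv2.resize(w,(400,250),interpolation=cv2.INTER_CUBIC); a=cv2.copyMakeBorder(a,0,150,0,0,0); b=cv2.resize(s,(400,400),interpolation=cv2.INTER_CUBIC)
cv2.imwrite("pics/c4.png",np.clip(np.hstack([a,b])*2.,0,255).astype(np.uint8)[:,:,::-1]); rel(557.8,56,98,1.0)
E
```

```text
t 10.53 pos [558.3  56.6  99.6] rpy [ 3.140e+00 -1.000e-03  1.001e+00] F [-4.7 -0.  18.6] M [0.19 0.88 0.02] open 45.3 g 9.1 q1,6 [0.1  0.67]
turn [ 0.001 -0.001  0.001] shift [-0.0008 -0.0001  0.0016]
```

View pics/c4.png

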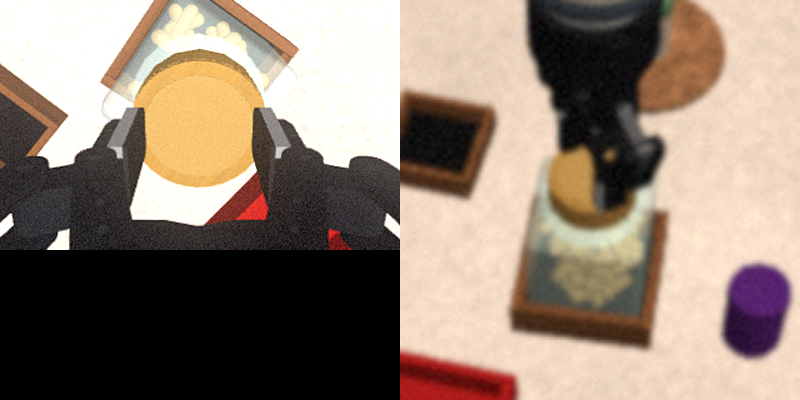

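```bash
python3 - <<'E'
from h import *
P=camera_params("wrist"); im,d=grab_frame("wrist"); C=cloud("wrist",d,P); s=sensors.sense(); R=Ro.from_euler("xyz",s["tcp_rot"])
L=R.inv().apply((C.reshape(-1,3)-s["eef_pos"])).reshape(C.shape)
V=im.max(2)
fin=(abs(L[...,1])<75)&(L[...,2]>-90)&(L[...,2]<10)&(abs(L[...,0])<40)
H=cv2.cvtColor(im,cv2.COLOR_RGB2HSV); gold=(H[...,1]>100)
for sg in(-1,1):
    m=fin&(L[...,1]*sg>15)&~gold&(V<110); p=L[m]
    print(sg,m.sum())
    for z in range(-80,10,6):
        k=p[abs(p[:,2]-z)<3]
        if len(k)>3: print("  z",z,len(k),"y",np.percentile(sg*k[:,1],[3,50,97]).round(1),"x",np.percentile(k[:,0],[3,97]).round(1))
g=fin&gold; print("gold z(tool)",np.percentile(L[g][:,2],[5,50,95]).round(1),"x",np.percentile(L[g][:,0],[1,99]).round(1))
T=np.linalg.inv(P["world_from_camera"]); K=P["camera_matrix"]
for y in(-29,29):
  for z in(0,-10,-19,-30):
    w=R.apply([11,y,z])+s["eef_pos"]; c=T@np.r_[w,1]; print(y,z,(c[:2]/c[2]*[K[0,0],K[1,1]]+K[:2,2]).round())
E
```

```text
-1 6368
  z -80 1170 y [23.7 39.3 54.1] x [-9.1 12.2]
  z -74 478 y [25.1 34.2 48.2] x [ 5.3 12.7]
  z -68 351 y [22.7 24.1 33.3] x [-10.   10.8]
  z -62 230 y [22.6 23.2 28.8] x [-10.6  10. ]
  z -56 271 y [22.7 25.  35.7] x [-10.5  10. ]
  z -50 241 y [22.9 25.5 35.9] x [-9.2 10. ]
  z -44 211 y [23.  24.5 35.8] x [-10.6  10. ]
  z -38 171 y [23.  24.  34.9] x [-10.4  10. ]
  z -32 69 y [23.  23.2 28.8] x [-11.    9.8]
  z -20 7 y [22.  26.  27.4] x [11.  19.1]
  z -14 10 y [21.2 24.  27.3] x [11.2 19.9]
  z -8 8 y [16.  19.5 23.4] x [16.6 23.4]
  z 4 464 y [17.2 30.2 42.5] x [ 3.1 38.6]
1 5967
  z -80 1159 y [23.2 38.8 53.3] x [-9.1 12.3]
  z -74 496 y [24.  33.7 47.5] x [ 5.4 12.7]
  z -68 348 y [22.1 23.6 33. ] x [-9.5 11.1]
  z -62 206 y [22.  22.5 28.5] x [-10.6  10.3]
  z -56 250 y [22.1 24.5 35.1] x [-10.2  10.1]
  z -50 206 y [22.1 25.4 35.3] x [-9.5 10. ]
  z -44 193 y [22.1 25.1 35.2] x [-9.2 10. ]
  z -38 153 y [22.1 24.2 34.6] x [-9.8 10.1]
  z -32 51 y [22.1 22.3 28.2] x [-9.2  9.9]
  z -8 4 y [18.5 20.9 22.1] x [17.4 20.7]
  z 4 273 y [23.2 30.1 36.6] x [ 6.9 26.9]
gold z(tool) [-40.6 -29.3 -23.9] x [-27.3  28. ]
-29 0 [232. 223.]
-29 -10 [229. 229.]
-29 -19 [227. 234.]
-29 -30 [223. 241.]
29 0 [327. 224.]
29 -10 [330. 229.]
29 -19 [332. 234.]
29 -30 [336. 241.]
```

```bash
python3 - <<'E'
from h import *
P=camera_params("wrist"); s=sensors.sense(); R=Ro.from_euler("xyz",s["tcp_rot"])
for n in("w1","w3"):
    f=np.load(f"pics/{n}.npz"); im,d=f["im"],f["d"]; C=cloud("wrist",d,P); L=R.inv().apply((C.reshape(-1,3)-s["eef_pos"])).reshape(C.shape)
    H=cv2.cvtColor(im,cv2.COLOR_RGB2HSV); print(n)
    for r in range(235,330,6):
        row=L[r]; i=[j for j in range(150,420,10) if row[j,2]<0 or True]
        cols=[(j,d[r,j].round(0)) for j in (165,175,185,195,205,215,225,335,345,355,365,375,385,395)]
        print(r,[ (j,*row[j].round(0).astype(int)) for j in (165,180,190,198,210,220,228,335,362,380)])
    if n=="w1": print("lid z tool",np.median(L[270:300,270:300].reshape(-1,3),0))
E
```

```text
w1
235 [(165, np.int64(-46), np.int64(-129), np.int64(137)), (180, np.int64(-46), np.int64(-112), np.int64(138)), (190, np.int64(-46), np.int64(-100), np.int64(137)), (198, np.int64(-46), np.int64(-91), np.int64(138)), (210, np.int64(-46), np.int64(-78), np.int64(137)), (220, np.int64(-46), np.int64(-66), np.int64(138)), (228, np.int64(-45), np.int64(-57), np.int64(135)), (335, np.int64(-11), np.int64(43), np.int64(42)), (362, np.int64(-45), np.int64(93), np.int64(136)), (380, np.int64(-45), np.int64(114), np.int64(137))]
241 [(165, np.int64(-53), np.int64(-129), np.int64(137)), (180, np.int64(-53), np.int64(-112), np.int64(137)), (190, np.int64(-53), np.int64(-101), np.int64(137)), (198, np.int64(-52), np.int64(-91), np.int64(135)), (210, np.int64(-53), np.int64(-78), np.int64(137)), (220, np.int64(-52), np.int64(-66), np.int64(136)), (228, np.int64(-52), np.int64(-57), np.int64(136)), (335, np.int64(-16), np.int64(43), np.int64(42)), (362, np.int64(-52), np.int64(93), np.int64(136)), (380, np.int64(-52), np.int64(114), np.int64(136))]
247 [(165, np.int64(-60), np.int64(-130), np.in
[... 14799 characters left out ...]
.int64(-55), np.int64(99)), (335, np.int64(-106), np.int64(53), np.int64(69)), (362, np.int64(16), np.int64(22), np.int64(-102)), (380, np.int64(16), np.int64(27), np.int64(-102))]
325 [(165, np.int64(0), np.int64(-40), np.int64(-83)), (180, np.int64(17), np.int64(-26), np.int64(-106)), (190, np.int64(17), np.int64(-23), np.int64(-105)), (198, np.int64(15), np.int64(-22), np.int64(-103)), (210, np.int64(15), np.int64(-19), np.int64(-103)), (220, np.int64(-135), np.int64(-64), np.int64(99)), (228, np.int64(-135), np.int64(-55), np.int64(99)), (335, np.int64(-128), np.int64(59), np.int64(90)), (362, np.int64(15), np.int64(22), np.int64(-104)), (380, np.int64(16), np.int64(26), np.int64(-104))]
```

The depth image settles it. The fingertips lie about 30 mm behind the reported TCP at this opening (38 mm behind at 80 mm), so they are resting on top of the cap. I lift, open, and go down to TCP z ≈ 73, which puts the tips at about 103 once closed, 7 mm above the shoulder.

Scaled: 0.025 m is 0.0333, -0.015 m is -0.02.

Emit:
{"name": "move_arm", "arguments": {
  "motion": [
    [0,0,0,0,0,-0.0133,0.05],
    [0,0,0,0,0,-0.02,0.08],
    [0,0,0,0,0,-0.02,0.08],
    [0,0,0,0,0,-0.02,0.08],
    [0,0,0,0,0,0,0.08],
    [0,0,0,0,0,0.0173,0.08],
    [0,0,0,0,0,0.0333,0.08],
    [0,0,0,0,0,0.0333,0.08]
  ]
}}

```text
clock: 11.58
eef_pos: [556.5, 56.1, 71.1]
tcp_rot: [-3.14, 0.002, 1.001]
contact_force: [-0.2, -0.9, 0.4]
opening: 0.934
grasp_force: 0.0
```

```bash
python3 - <<'E'
from h import *
grab_frame("top"); grab_frame("top"); rel(557.8,56,73,1.0)
P=camera_params("wrist"); s=sensors.sense(); im,d=grab_frame("wrist"); R=Ro.from_euler("xyz",s["tcp_rot"]); C=cloud("wrist",d,P)
m=(C[...,2]>126)&(C[...,2]<133)&(np.hypot(C[...,0]-558,C[...,1]-56)<40)
q=onplane("wrist",np.argwhere(m)[:,::-1],129,P); print("cap",m.sum(),q.mean(0).round(1),q.min(0).round(1),q.max(0).round(1),np.median(C[m][:,2]))
L=R.inv().apply(C.reshape(-1,3)-s["eef_pos"]); k=(np.abs(L[:,1])>36)&(np.abs(L[:,1])<60)&(L[:,2]>-60)&(L[:,2]<0)&(np.abs(L[:,0])<10.5)
print("tips tool z",[np.percentile(L[k&(np.sign(L[:,1])==sg)][:,2],[90,97]).round(1) for sg in(-1,1)])
E
```

```text
t 11.68 pos [557.5  56.2  72.5] rpy [-3.141  0.     1.001] F [ 0.8  0.1 -0.1] M [-0.01  0.04  0.05] open 79.7 g 0.0 q1,6 [0.1  0.67]
turn [-0.     0.     0.001] shift [-0.      0.0004 -0.0005]
cap 12660 [559.   57.7 129. ] [528.4  25.4 129. ] [595.4  85.9 129. ] 129.42992152816436
tips tool z [array([-21.6, -18.3]), array([-21.9, -20.8])]
```

Emit:
{"name": "move_arm", "arguments": {
  "motion": [
    [0,0,0,0,0,0,0.07],
    [0,0,0,0,0,0,0.062],
    [0,0,0,0,0,0,0.058],
    [0,0,0,0,0,0,0.052],
    [0,0,0,0,0,0,0.048],
    [0,0,0,0,0,0,0.048],
    [0,0,0,0,0,0,0.048],
    [0,0,0,0,0,0,0.048]
  ],
  "grip_force": 90
}}

```text
clock: 12.72
eef_pos: [558.0, 56.2, 73.6]
tcp_rot: [3.141, -0.001, 1.001]
contact_force: [-2.1, 0.0, 7.4]
opening: 0.655
grasp_force: 93.2
```

```bash
python3 -c "
from h import *
rel(557.8,56,73,1.0)"
```

```text
t 12.72 pos [558.   56.2  73.6] rpy [ 3.141e+00 -1.000e-03  1.001e+00] F [-2.1  0.   7.4] M [-0.14  0.31  0.07] open 55.9 g 93.2 q1,6 [0.1  0.67]
turn [ 0.001 -0.001  0.001] shift [-0.0003 -0.0001  0.0006]
```

Gripped with 93 N at 56 mm. I start unscrewing; yaw increases, so the turn about tool z is negative.

Scaled: -0.001 m is -0.0013, -0.0006 m is -0.0008, -0.44 rad is -0.1401.

Emit:
{"name": "move_arm", "arguments": {
  "motion": [
    [0,0,-0.0191,0,0,0,0.048],
    [0,0,-0.0382,0,0,-0.0003,0.048],
    [0,0,-0.0637,0,0,-0.0005,0.048],
    [0,0,-0.0891,0,0,-0.0008,0.048],
    [0,0,-0.1146,0,0,-0.0011,0.048],
    [0,0,-0.1401,0,0,-0.0013,0.048]
  ]
}}

```text
clock: 13.48
eef_pos: [558.4, 56.4, 74.4]
tcp_rot: [3.14, -0.001, 1.443]
contact_force: [0.6, 0.1, 3.2]
opening: 0.653
grasp_force: 94.1
```

```bash
python3 -c "
from h import *
rel(557.8,56,73,1.0)"
```

```text
t 13.47 pos [558.4  56.4  74.4] rpy [ 3.140e+00 -1.000e-03  1.443e+00] F [0.6 0.1 3.2] M [ 0.01 -0.04 -0.17] open 55.8 g 94.1 q1,6 [0.1  0.23]
turn [ 0.002 -0.001  0.443] shift [-0.0005 -0.0005  0.0014]
```

Scaled: -0.001 m is -0.0013, -0.0009 m is -0.0012, -0.56 rad is -0.1783.

Emit:
{"name": "move_arm", "arguments": {
  "motion": [
    [0,0,-0.0255,0,0,-0.0003,0.048],
    [0,0,-0.0509,0,0,-0.0005,0.048],
    [0,0,-0.0764,0,0,-0.0008,0.048],
    [0,0,-0.1019,0,0,-0.0011,0.048],
    [0,0,-0.1273,0,0,-0.0012,0.048],
    [0,0,-0.1528,0,0,-0.0013,0.048],
    [0,0,-0.1783,0,0,-0.0013,0.048]
  ]
}}

```text
clock: 14.35
eef_pos: [558.1, 56.3, 75.3]
tcp_rot: [3.14, 0.0, 2.003]
contact_force: [-0.6, -0.1, 5.1]
opening: 0.654
grasp_force: 94.4
```

```bash
python3 -c "
from h import *
rel(557.8,56,73,2.34)"
```

```text
t 14.35 pos [558.1  56.3  75.3] rpy [3.14  0.    2.003] F [-0.6 -0.1  5.1] M [-0.03  0.05 -0.1 ] open 55.9 g 94.4 q1,6 [ 0.1  -0.33]
turn [ 0.001  0.001 -0.337] shift [-0.0002 -0.0004  0.0023]
```

Scaled: -0.0002 m is -0.0003, -0.0001 m is -0.0001, -0.33 rad is -0.105.

Emit:
{"name": "move_arm", "arguments": {
  "motion": [
    [0,0,-0.0223,0,0,-0.0001,0.048],
    [0,0,-0.0446,0,0,-0.0001,0.048],
    [0,0,-0.0668,0,0,-0.0003,0.048],
    [0,0,-0.0859,0,0,-0.0003,0.048],
    [0,0,-0.105,0,0,-0.0003,0.048],
    [0,0,-0.105,0,0,-0.0003,0.048]
  ]
}}

```text
clock: 15.1
eef_pos: [558.6, 56.4, 76.0]
tcp_rot: [3.14, 0.001, 2.332]
contact_force: [-0.5, -0.0, 6.6]
opening: 0.655
grasp_force: 94.8
```

```bash
python3 -c "
from h import *
rel(557.8,56,73,2.34)
grab_frame('top'); rel(557.8,56,73,2.34)"
```

```text
t 15.1 pos [558.6  56.4  76. ] rpy [3.140e+00 1.000e-03 2.332e+00] F [-0.5 -0.   6.6] M [ 0.02  0.05 -0.02] open 55.9 g 94.8 q1,6 [ 0.1  -0.66]
turn [ 0.002  0.001 -0.008] shift [ 0.0003 -0.0009  0.003 ]
t 15.15 pos [558.6  56.4  76. ] rpy [3.140e+00 1.000e-03 2.331e+00] F [-0.4  0.5  8.5] M [0.02 0.04 0.01] open 55.8 g 94.8 q1,6 [ 0.1  -0.66]
turn [ 0.002  0.001 -0.009] shift [ 0.0003 -0.0009  0.003 ]
```

The turn is 76° and the torque has gone, so the threads should be free. I lift a few mm slowly to test.

Scaled: -0.004 m is -0.0053, -0.003 m is -0.004.

Emit:
{"name": "move_arm", "arguments": {
  "motion": [
    [0,0,0,0,0,-0.0013,0.048],
    [0,0,0,0,0,-0.0027,0.048],
    [0,0,0,0,0,-0.004,0.048],
    [0,0,0,0,0,-0.0053,0.048],
    [0,0,0,0,0,-0.0053,0.048]
  ]
}}

```text
clock: 15.78
eef_pos: [557.4, 56.2, 78.8]
tcp_rot: [-3.141, -0.0, 2.331]
contact_force: [0.3, -0.0, -1.0]
opening: 0.656
grasp_force: 95.1
```

```bash
python3 -c "
from h import *
rel(557.8,56,109.6,2.34)"
```

```text
t 15.78 pos [557.4  56.2  78.8] rpy [-3.141 -0.     2.331] F [ 0.3 -0.  -1. ] M [ 0.01 -0.01 -0.07] open 56.0 g 95.1 q1,6 [ 0.1  -0.66]
turn [-0.    -0.    -0.009] shift [-0.0004  0.0001 -0.0308]
```

Only the cap's weight (−1 N) hangs, so it is free. I raise it straight up.

Emit:
{"name": "move_arm", "arguments": {
  "motion": [
    [0,0,0,0,0,-0.004,0.048],
    [0,0,0,0,0,-0.008,0.048],
    [0,0,0,0,0,-0.0133,0.048],
    [0,0,0,0,0,-0.0187,0.048],
    [0,0,0,0,0,-0.024,0.048],
    [0,0,0,0,0,-0.0293,0.048],
    [0,0,0,0,0,-0.0347,0.048],
    [0,0,0,0,0,-0.0387,0.048]
  ]
}}

```text
clock: 16.77
eef_pos: [557.6, 56.2, 108.2]
tcp_rot: [3.141, 0.0, 2.331]
contact_force: [-0.3, -0.1, 0.2]
opening: 0.652
grasp_force: 95.2
```

```bash
python3 - <<'E'
from h import *
grab_frame("top"); grab_frame("top"); rel(557.8,56,109.6,2.34)
P=camera_params("wrist"); im,d=grab_frame("wrist"); C=cloud("wrist",d,P)
H=cv2.cvtColor(im,cv2.COLOR_RGB2HSV)
m=(C[...,2]>150)&(C[...,2]<180)&(H[...,1]>90)&(H[...,0]>10)&(H[...,0]<30)&(np.hypot(C[...,0]-558,C[...,1]-56)<24)
p=C[m]; n=np.linalg.lstsq(np.c_[p[:,:2]-[558,56],np.ones(len(p))],p[:,2],rcond=None)[0]; print("cap wrist",m.sum(),np.median(p,0),"tilt",n)
for v in("top","scene"):
    i2,d2=grab_frame(v); np.savez(f"pics/{v}5.npz",im=i2,d=d2); C=cloud(v,d2); h=cv2.cvtColor(i2,cv2.COLOR_RGB2HSV)
    m=(np.hypot(C[...,0]-558,C[...,1]-56)<45)&(h[...,1]>100)&(h[...,0]>10)&(h[...,0]<30)&(C[...,2]>135); p=C[m]
    if len(p): print(v,len(p),"gold z",np.percentile(p[:,2],[2,50,98]).round(1),"xy",np.median(p[:,:2],0).round(1))
s=i2[90:240,200:360]; w=im[100:400,80:480]
a=cv2.resize(w,(400,300)); a=cv2.copyMakeBorder(a,0,75,0,0,0); b=cv2.resize(s,(400,375),interpolation=cv2.INTER_CUBIC)
cv2.imwrite("pics/c5.png",np.clip(np.hstack([a,b])*1.8,0,255).astype(np.uint8)[:,:,::-1])
E
```

```text
t 16.88 pos [557.8  56.3 108.3] rpy [3.141 0.    2.331] F [ 0.1  0.2 -0.4] M [ 0.01 -0.06 -0.03] open 55.9 g 95.2 q1,6 [ 0.1  -0.66]
turn [ 0.     0.    -0.009] shift [-0.0002 -0.0002 -0.0013]
cap wrist 8301 [557.01292961  57.05258211 163.87368261] tilt [-4.34798460e-03 -9.90458493e-04  1.63868770e+02]
top 51 gold z [146.8 163.4 275. ] xy [529.7  59.9]
scene 762 gold z [148.7 165.2 235.1] xy [563.   49.2]
```

View pics/c5.png

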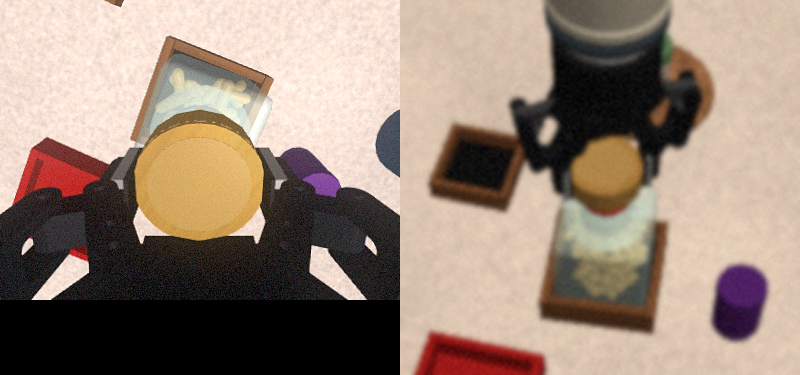

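The cap is held level (tilt about 0.004 rad) with the red seal visible beneath it at (605,208), and the jar is still in its rest. The lower edge is about 19 mm above the rim, so I raise it by 1 mm and let it settle.

Scaled: -0.0012 m is -0.0016.

Emit:
{"name": "move_arm", "arguments": {
  "motion": [
    [0,0,0,0,0,-0.0016,0.048],
    [0,0,0,0,0,-0.0016,0.048],
    [0,0,0,0,0,-0.0016,0.048],
    [0,0,0,0,0,-0.0016,0.048]
  ]
}}

```text
clock: 17.52
eef_pos: [557.5, 56.2, 109.1]
tcp_rot: [-3.142, -0.0, 2.331]
contact_force: [-0.1, 0.8, -0.9]
opening: 0.654
grasp_force: 95.2
```

```bash
python3 - <<'E'
from h import *
rel(557.8,56,109.6,2.34)
im,d=grab_frame("scene"); C=cloud("scene",d); m=(np.hypot(C[...,0]-483,C[...,1]-267)<35)&(C[...,2]>45)&(C[...,2]<74)
print("small jar",m.sum(),C[m].mean(0).round(1) if m.any() else None, np.percentile(C[m][:,2],95))
print(order.sign_off())
E
```

```text
t 17.52 pos [557.5  56.2 109.1] rpy [-3.142 -0.     2.331] F [-0.1  0.8 -0.9] M [-0.    0.02  0.03] open 55.9 g 95.2 q1,6 [ 0.1  -0.66]
turn [-0.    -0.    -0.009] shift [-0.0004  0.0001 -0.0005]
small jar 50 [499.  269.6  63.4] 69.71148955920742
the job is handed in; nothing more can be done
None
```

Job handed in at about 17.5 s: the small jar stands on the cork mat, and the unscrewed gold cap is held level and centred about 2 cm above the jar's rim; on the first try at the cap the fingertips came down on its top (about 18 N up on the tool).

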